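# Slide the mosaic board out over the end of the ledge

### The job

Push the white mosaic board, with the blue turtle lying on it, along the wooden ledge towards the end where the empty picture frame lies, until about 4 cm of the board sticks out past that end, square with the ledge, so that I can take it by its edge. Only push it, never pick it up or tilt it; let the turtle ride along untouched, leave everything else where it is, and finish with the hand clear.

Things in the scene. Friction and masses are not known exactly. Their poses are not given: they have to be found in the camera images.
- ledge: fixed dark wooden riser: a flat top board 170 mm deep (its x) by 300 mm long (its y), top surface 60 mm above the table, no rim or lip; origin at table level under its centre, so its two ends are at its y = +150 and -150 mm; the board slides along its y axis. Its height is 60 mm and its middle is open below
- plate: loose white mosaic board (thin plate) lying flat on the ledge: 110 mm (its x) by 150 mm (its y, roughly along the ledge) by 8 mm thick, 0.09 to 0.18 kg; slides with ordinary friction; origin at the centre of its underside, which rests 60 mm above the table
- turtle: loose dark blue resin sea turtle lying on the board near its middle, about 70 mm by 65 mm and 20 mm high, about 60 g; origin at the centre of its underside
- frame: empty brown wooden picture frame lying flat on the table just past one end of the ledge (which end varies): 160 mm (its x) by 210 mm (its y), 18 mm high, open middle; origin at the centre of its underside. It lies with its near side some 50 to 75 mm past the end to which the board is to be pushed
- tray: white tray of sea glass on the table past the other end of the ledge, 160 mm (its x) by 210 mm (its y), 30 mm high; origin at the centre of its underside; leave alone
- cup_a: cream paper cup, 68 mm across, 80 mm high, standing beyond the ledge; origin at the centre of its underside; leave alone
- cup_b: another cup just like it; leave alone
- mix_cup: clear mixing cup 76 mm across, 60 mm high with two wooden stir sticks that reach 125 mm, at the table's side; origin at the centre of its underside; leave alone
- phone: phone lying flat, 150 mm (its x) by 72 mm by 8 mm, at the table's side; origin at the centre of its underside; leave alone
- glue: white glue bottle with orange cap, 52 mm across, 130 mm high, beyond the ledge; origin at the centre of its underside; leave alone
There are look-alikes about, which are no part of the job. Of the things that look like the plate, the middle-sized one is meant.

How it is judged:
At the end, for the whole second after the job is handed in: The board lies flat and still on the ledge, sticking out 25 to 55 mm past the end beside the picture frame, square with the ledge within about 7 degrees and within 27 mm of its centre line; the turtle lies still on it within 25 mm of its middle (((y of frame in the frame of ledge above 0.15 m and y of plate in the frame of ledge between 0.1 and 0.13 m) or (y of frame in the frame of ledge below -0.15 m and y of plate in the frame of ledge between -0.13 and -0.1 m)) and x of plate in the frame of ledge between -0.027 and 0.027 m and angle between the y axis of plate and the y axis of ledge, either way round below 0.12 rad and height (world z) of plate between 0.057 and 0.063 m and angle between plate's own z axis and vertical below 0.04 rad and linear speed of each of plate, turtle below 0.01 m/s and z of turtle in the frame of plate between 0.005 and 0.012 m and horizontal distance between turtle and plate below 0.025 m); the robot touches nothing.
It fails at once if the board is lifted or falls (height (world z) of plate above 0.067 m or height (world z) of plate below 0.05 m).
It fails at once if the board is tilted (angle between plate's own z axis and vertical above 0.12 rad).
It fails at once if the robot touches the turtle (contact force between any of the fingers, the arm and turtle above 0.3 N).
It fails at once if the turtle is lifted, tipped or slips off its place on the board (z of turtle in the frame of plate above 0.016 m or angle between turtle's own z axis and vertical above 0.25 rad or horizontal distance between turtle and plate above 0.03 m).
It fails at once if the frame, tray, cups, phone or glue bottle is disturbed (distance of any of frame, tray, cup_a, cup_b, mix_cup, phone, glue from where it was at the start of the episode above 0.015 m or angle between any of frame, tray, cup_a, cup_b, mix_cup, phone, glue's own z axis and vertical above 0.25 rad).
It also fails if it takes over 40 s, if anything falls off the work surface, if the arm or the gripper's body presses on something with over 40 N, if the wrist force passes 120 N, or if a joint passes its speed limit or range.

### The arm

A 6-joint arm with a two-finger parallel gripper is mounted at the origin on the work surface. World frame = base frame: x ahead of the robot, y to its left, z up, the work surface at z = 0. Lengths are in m, angles in rad, forces in N, time in s.
With the tool pointing down it reaches from about 0.35 to 0.975 m from the base axis. Payload 4.9 kg.
Tool frame: the origin (TCP) lies at the very end of the fingers, on their centre line; the grasp point (between the pads) lies ctrl.grip_point_offset behind it (ctrl.grip_point_offset is the distance from the TCP to the grasp point, in m); z points along the fingers, y is the line along which they close (so a half turn about z gives the same grasp; the last joint's range is limited). The gripper opens to 85 mm and grips with 20 to 120 N. Pads are 22 mm wide; open, the fingers measure 114 mm over their backs; the gripper's body (76 mm by 85 mm) begins 54 mm behind the grasp point. The pads swing forward as they close: fully open they stand 13 mm farther back than shut.
Start: joints at [-1.312, 0.053, 1.613, -0, 1.476, -0.119], TCP at [0.231, -0.581, 0.231] pointing down, gripper open.
Joint ranges: [-3.01, 3.01], [-1.01, 2.22], [0.06, 2.58], [-1.02, 4.17], [0.09, 2.62], [-3.14, 3.14]. Speed limits (rad/s): [2.57, 2.57, 3.14, 3.14, 3.14, 3.14].

### API

Orientations are given as a rotation vector (axis times angle).
In Python, from station import ctrl gives the robot as it stands. The module is installed in compiled form; this text tells all that it offers.
- The arm moves only by the tool drive_tool, never from a script. Its argument "steps" is a list of rows, each an object with "translation": the shift along the tool's x, y, z normalised to -1 to 1, where 1 is 4 cm, a list of three; "angular": the turn, a rotation vector about the tool's x, y, z normalised to -1 to 1, where 1 is 8 degrees, a list of three; "gripper": the opening, from 0 (shut) to 1 (fully open). In form: [{"translation": [dx, dy, dz], "angular": [wx, wy, wz], "gripper": gripper}, ...]. A call has 1 to 8 rows; each row shifts and turns the commanded pose from where the row before left it, along the tool's axes as they then stand; what a row does not reach is not made up. A row lasts 1/8 s, in which the tool goes at most 62.5 mm and 10.7 degrees, less where a joint would pass 70% of its speed; a pose out of reach is approached as far as the arm can. A call with a number of a shift or a turn outside -1 to 1 is refused whole. A call with a gripper value outside its range is refused whole. The fingers move at their own pace and stop on an object; "force" is the grip in N (left out, the last holds). Time passes only in rows, so rows that do not move let the fingers close. It gives the time, the measured TCP pose, the force, the opening and the grip force at its end, in the units of the state.
- ctrl.get_obs(): the state, without advancing time (a new reading comes with each control period).
- ctrl.get_image(name): name is "scene" or "top" or "wrist"; returns a dict with "color" (384x512x3 uint8, red, green, blue), "depth" (384x512 float32, m along the optical axis (not along the pixel's ray), 0 where there is no reading), "fx", "fy", "cx", "cy" (pixels), "R" (3x3) and "t" (3): a world point X has camera coordinates R X + t. Camera axes: x right, y down, z forward; pixel columns grow to the right and rows downward; lengths in m; the calibration is good to about 2 mm. A picture is of the moment at which its call begins.
- ctrl.finish_job(): hands the job in; it is judged then, once.
The state is a dict: "t": time; "q": joint angles; "dq": joint speeds; "effort": joint torques, N m; "tool_pos": TCP position; "tool_rot": TCP orientation; "contact_force": force on the tool from outside, world axes, zero at the start; "wrist_torque": the same for the moment, N m; "opening": finger opening in m; "grip_force": force on a finger pad.
Only numpy, scipy, OpenCV 4.12 (cv2) and the standard library are available. Lean on these libraries where they do the work, as an engineer would, in place of code of your own. Each camera call takes 0.05 s, during which the arm holds its last target. There are 200 camera calls.

## Working session

There is one attempt and no reset: what is moved stays moved. The work goes in short steps, Python scripts to look and compute and a tool call to move; the robot and the scene stay as the last step left them, time stands still between calls to the robot, and variables do not carry over. Pictures are saved under pics/ and viewed, at most 10 in all, crops included, and the job is handed in when it is done.

Besides the shell and the picture viewer there is one more tool, called after ">>>" by a JSON object that holds its "method" and its "body". drive_tool: Moves the arm, as the interface text tells. Its arguments: {"type":"object","properties":{"steps":{"type":"array"},"force":{"type":"number"}},"required":["steps"]}

```bash
mkdir -p pics; cat > h.py <<'E'
from station import ctrl
import numpy as np, cv2
def shot(n,f):
    im=ctrl.get_image(n); cv2.imwrite(f'pics/{f}.png',im['color'][:,:,::-1]); np.save(f'pics/{f}.npy',im,allow_pickle=True); return im
def load(f): return np.load(f'pics/{f}.npy',allow_pickle=True).item()
def pt(im,u,v,z=None):
    r=np.array([(u-im['cx'])/im['fx'],(v-im['cy'])/im['fy'],1.])
    c=-im['R'].T@im['t']; d=im['R'].T@r
    if z is None: s=np.median(im['depth'][int(v)-1:int(v)+2,int(u)-1:int(u)+2])
    else: s=(z-c[2])/d[2]
    return c+s*d
E
python3 - <<'E'
from h import *
a=shot('top','top1');b=shot('scene','scene1')
cv2.imwrite('pics/both.png',cv2.resize(a['color'][:,:,::-1],(800,600)))
o=ctrl.get_obs();print(o['t'],o['tool_pos'],o['tool_rot'],o['opening'],ctrl.grip_point_offset)
E
```

```text
0.1 [ 0.230372   -0.58038078  0.23017461] [-3.08386982e+00 -5.89573004e-01  2.64284278e-04] 0.08535825672667466 0.0187
```

View pics/both.png

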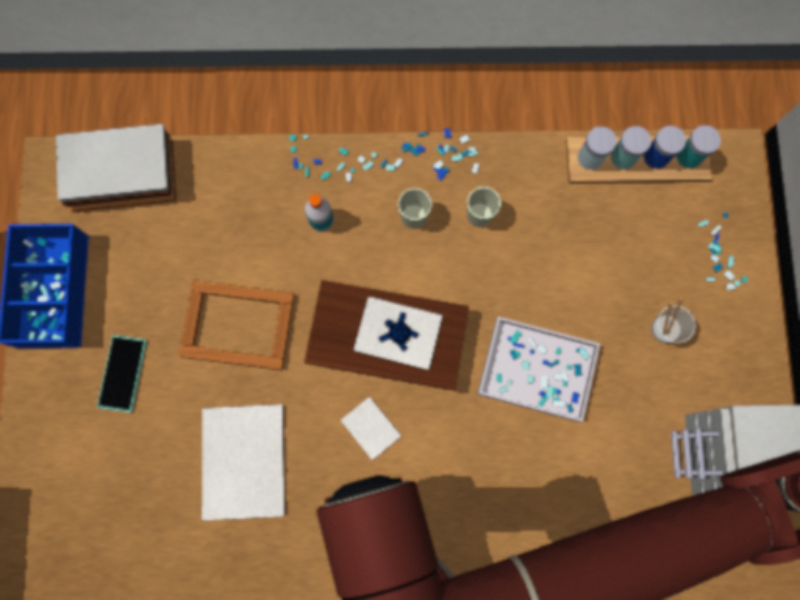

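View pics/scene1.png

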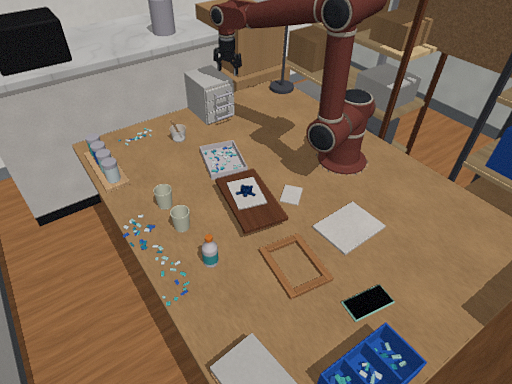

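Top view, 800x600 pixels. The candidates for the plate are:
- the white board with the turtle on the ledge, at (398,333)
- a small tile at (370,428)
- a large sheet at (243,462)
- a white box or book at (113,163)

The middle-sized one, carrying the turtle, is on the ledge. The frame is at the left (+y) end at (238,325) and the tray at the right. I'll check this in a close crop.

```bash
python3 - <<'E'
from h import *
a=load('top1'); c=a['color'][170:280,110:270,::-1]
cv2.imwrite('pics/crop.png',cv2.resize(c,(800,550),interpolation=cv2.INTER_CUBIC))
E
```

```text
(no output)
```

View pics/crop.png

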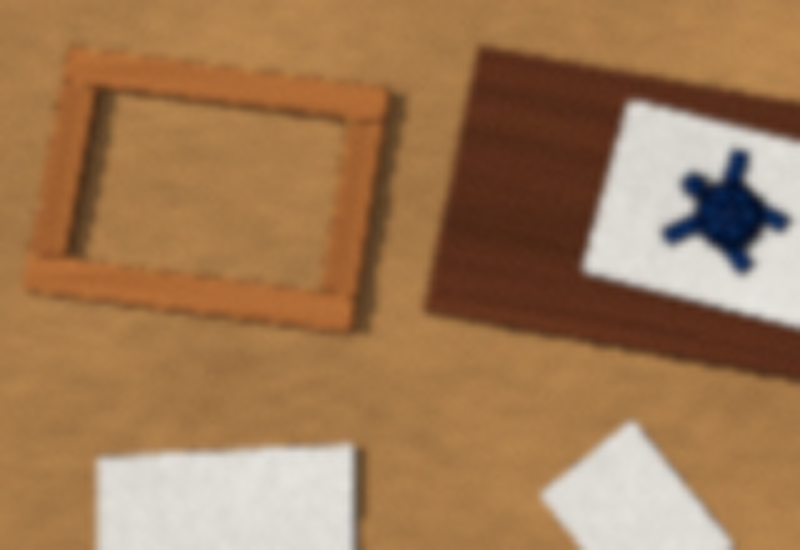

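The crop shows the ledge's frame end with corners at (480,48) and (428,310), the board's near corners at (628,100) and (582,270), and the turtle at about (730,208). This is the right board. Next I'll measure with depth and colour.

```bash
cat >> h.py <<'E'
def measure(im):
    v,u=np.mgrid[0:384,0:512]; d=im['depth']
    P=np.stack([(u-im['cx'])/im['fx']*d,(v-im['cy'])/im['fy']*d,d],-1); W=(P-im['t'])@im['R']
    c=im['color'].astype(int); z=W[...,2]
    box=(u>185)&(u<310)&(v>170)&(v<260)&(d>0)
    out={}
    for n,m in dict(ledge=box&(z>.05)&(z<.1),plate=box&(c.min(-1)>140)&(z>.05)&(z<.1),turtle=box&(c[...,2]>c[...,0]+25)&(z>.06)&(z<.11)).items():
        k,lab,st,_=cv2.connectedComponentsWithStats(m.astype(np.uint8)); m=lab==1+st[1:,4].argmax()
        if n=='plate': # fill turtle
            cs,_=cv2.findContours(m.astype(np.uint8),0,1); m=cv2.drawContours(np.zeros(m.shape,np.uint8),cs,-1,1,-1)>0
        p=W[m]; r=cv2.minAreaRect((p[:,:2]*1000).astype(np.float32))
        b=cv2.boxPoints(r)/1000; e=[b[1]-b[0],b[2]-b[1]]; e=max(e,key=np.linalg.norm); e=e*np.sign(e[1])
        out[n]=(np.array(r[0])/1000,np.degrees(np.arctan2(-e[0],e[1])),r[1],np.median(p[:,2]),m.sum())
    return out
def rel(o):
    L,a=o['ledge'][0],np.radians(o['ledge'][1]); X=np.array([np.cos(a),np.sin(a)]);Y=np.array([-np.sin(a),np.cos(a)])
    return X,Y,L
E
python3 - <<'E'
from h import *
a=load('top1'); o=measure(a)
for k in o: print(k,*o[k])
X,Y,L=rel(o)
for k in('plate','turtle'): d=o[k][0]-L; print(k,d@X,d@Y)
f=lambda u,v,z:pt(a,110+(u+.5)/5-.5,170+(v+.5)/5-.5,z)[:2]
print('ledge end corners',f(480,48,.06),f(428,310,.06)); print('plate',f(628,100,.068),f(582,270,.068))
fr=[f(*q,.018) for q in((70,48),(388,88),(350,330),(25,290))]; print('frame',np.mean(fr,0),fr)
for q in (498,318),(600,347),(583,420),(480,395): print('tray',pt(a,q[0]*.64,q[1]*.64,.03)[:2])
E
```

```text
ledge [0.51994659 0.02168759] -11.351316 (300.45172119140625, 171.30429077148438) 0.06083453393792861 5290
plate [0.43129919 0.02374425] 74.55653 (150.43826293945312, 301.14874267578125) 0.0675177008282051 1742
turtle [ 0.52000067 -0.00153065] 47.22127 (58.86222839355469, 67.90632629394531) 0.08053263263729615 203
plate -0.08731814759493935 -0.01543154231516019
turtle 0.004622934259329579 -0.022753417794258435
ledge end corners [0.62989161 0.14938404] [0.46578579 0.18024054]
plate [0.59360336 0.05702206] [0.48792174 0.0857406 ]
frame [0.55145496 0.32533183] [array([0.64389469, 0.41640268]), array([0.61475674, 0.2122108 ]), array([0.45949285, 0.23404341]), array([0.48767556, 0.43867044])]
tray [ 0.5534711  -0.20464079]
tray [ 0.49146606 -0.40670143]
tray [ 0.34700189 -0.36358609]
tray [ 0.39893895 -0.16277589]
```

```bash
sed -i "s/p=W\[m\];/p=W[m\&(d>0)\&(z>.05)\&(z<.1)];/" h.py
python3 - <<'E'
from h import *
a=load('top1'); o=measure(a)
X,Y,L=rel(o)
for k in('plate','turtle'): print(*o[k]); d=o[k][0]-L; print(k,d@X,d@Y)
f=lambda u,v,z:pt(a,110+(u+.5)/5-.5,170+(v+.5)/5-.5,z)[:2]
for q in (443,312),(430,368): print('plate far',pt(a,(q[0]+.5)*.64-.5,(q[1]+.5)*.64-.5,.068)[:2])
from scipy.spatial.transform import Rotation as R
ob=ctrl.get_obs();print(R.from_rotvec(ob['tool_rot']).as_matrix().round(3))
E
```

```text
[ 0.52199463 -0.00131145] -15.443461 (150.43826293945312, 112.9632339477539) 0.06747275806130064 1742
plate 0.00653474509113143 -0.022146053558132275
[ 0.52000067 -0.00153065] 47.22127 (58.86222839355469, 67.90632629394531) 0.08053263263729615 203
turtle 0.004622934259329579 -0.022753417794258435
plate far [ 0.56034381 -0.09087991]
plate far [ 0.44986603 -0.06276321]
[[ 0.929  0.369 -0.001]
 [ 0.369 -0.929  0.002]
 [ 0.    -0.002 -1.   ]]
```

>>> {"method": "drive_tool", "body": {"steps": [{"translation": [0,0,-1],"angular": [0,0,0],"gripper": 1},{"translation": [0,0,-1],"angular": [0,0,0],"gripper": 1},{"translation": [0.89,-0.71,0],"angular": [0,0,0],"gripper": 1},{"translation": [0.89,-0.71,0],"angular": [0,0,0],"gripper": 1},{"translation": [0.89,-0.71,0],"angular": [0,0,0],"gripper": 1},{"translation": [0.89,-0.71,0],"angular": [0,0,0],"gripper": 1},{"translation": [0.89,-0.71,0],"angular": [0,0,0],"gripper": 1},{"translation": [0.89,-0.71,0],"angular": [0,0,0],"gripper": 1}]}}

```text
t: 1.1
tool_pos: [0.3666, -0.3422, 0.3108]
tool_rot: [-3.085, -0.59, 0.0]
contact_force: [0.8, -0.6, 0.6]
opening: 0.0853
grip_force: 0.0
```

>>> {"method": "drive_tool", "body": {"steps": [{"translation": [0.89,-0.71,0],"angular": [0,0,0],"gripper": 1},{"translation": [0.89,-0.71,0],"angular": [0,0,0],"gripper": 1},{"translation": [0.89,-0.71,0],"angular": [0,0,0],"gripper": 1},{"translation": [0.89,-0.71,0],"angular": [0,0,0],"gripper": 1},{"translation": [0.89,-0.71,0],"angular": [0,0,0],"gripper": 1},{"translation": [0.8,-0.71,0],"angular": [0,0,0],"gripper": 1},{"translation": [0,0,0],"angular": [0,0,-1],"gripper": 1},{"translation": [0,0,0],"angular": [0,0,-1],"gripper": 1}]}}

```text
t: 2.1
tool_pos: [0.4985, -0.1071, 0.3106]
tool_rot: [-2.97, -1.023, 0.001]
contact_force: [-0.0, -0.6, 0.9]
opening: 0.0854
grip_force: 0.0
```

>>> {"method": "drive_tool", "body": {"steps": [{"translation": [0,0,0],"angular": [0,0,-1],"gripper": 1},{"translation": [0,0,0],"angular": [0,0,-1],"gripper": 1},{"translation": [0,0,0],"angular": [0,0,-1],"gripper": 1},{"translation": [0,0,0],"angular": [0,0,-1],"gripper": 1},{"translation": [0,0,0],"angular": [0,0,-1],"gripper": 1},{"translation": [0,0,0],"angular": [0,0,-0.1],"gripper": 1},{"translation": [0,0,0],"angular": [0,0,0],"gripper": 1}]}}

```text
t: 2.98
tool_pos: [0.4984, -0.1078, 0.311]
tool_rot: [-2.435, -1.984, 0.0]
contact_force: [-0.1, -0.4, 0.1]
opening: 0.086
grip_force: 0.0
```

```bash
cat >> h.py <<'E'
from scipy.spatial.transform import Rotation as R
def state():
    X,Y,L=rel(measure(load('top1'))); o=ctrl.get_obs(); M=R.from_rotvec(o['tool_rot']).as_matrix(); p=o['tool_pos']
    d=p[:2]-L; ya=np.degrees(np.arctan2(M[1,1],M[0,1])); xa=np.degrees(np.arctan2(X[1],X[0]))
    print('t',round(o['t'],2),'TCP',p.round(4),'ledge x,y',round(d@X,4),round(d@Y,4),'yaw err',round(ya-xa,2),'tool x',M[:,0].round(3),'z',M[:,2].round(3),'F',o['contact_force'].round(2),'open',o['opening'])
E
python3 - <<'E'
from h import *
state(); a=shot('wrist','w1')
E
```

```text
t 2.98 TCP [ 0.4984 -0.1078  0.311 ] ledge x,y 0.0044 -0.1312 yaw err -0.3 tool x [0.202 0.979 0.   ] z [-0.  0. -1.] F [-0.13 -0.42  0.14] open 0.08596012537785415
```

View pics/w1.png

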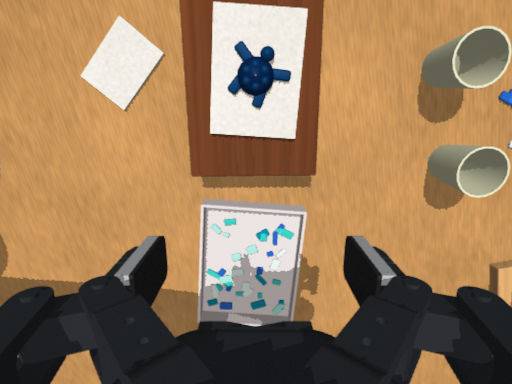

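The wrist view shows the ledge's rear end with the board's rear edge at about row 135 and the ledge edge at about row 175. The fingers straddle the centre line, and the tips are near (150,240) and (365,240). I'll measure how far the tips sit from the TCP.

```bash
python3 - <<'E'
from h import *
a=load('w1'); X,Y,L=rel(measure(load('top1')))
for (u,v) in [(150,240),(158,243),(163,250),(130,270),(140,255),(350,243),(357,250),(365,240),(375,255)]:
    w=pt(a,u,v); d=w[:2]-L; print(u,v,w.round(4),'ledge',d@X,d@Y)
v,u=np.mgrid[0:384,0:512]; d=a['depth'];P=np.stack([(u-a['cx'])/a['fx']*d,(v-a['cy'])/a['fy']*d,d],-1);W=(P-a['t'])@a['R']
m=(d>0)&(W[...,2]>.2); Z=W[m]; q=(Z[:,:2]-L); i=Z[:,2]<.34; print('min z',np.percentile(Z[:,2],[0,.5,1,2]), 'y range low part',(q[i]@Y).min(),(q[i]@Y).max(),'x',(q[i]@X).min(),(q[i]@X).max())
for (u1,v1) in [(250,137),(230,136),(285,138)]: w=pt(a,u1,v1,.068);print('plate edge',(w[:2]-L)@X,(w[:2]-L)@Y)
w=pt(a,253,176,.06);print('ledge end',(w[:2]-L)@X,(w[:2]-L)@Y)
E
```

```text
150 240 [ 0.4546 -0.0887  0.3325] ledge -0.04238592564675119 -0.1210586318909002
158 243 [ 0.4579 -0.0906  0.3329] ledge -0.03878314028276231 -0.12229616249032126
163 250 [ 0.4572 -0.0962  0.3285] ledge -0.03836301397969819 -0.12793052089814808
130 270 [ 0.4561 -0.0888  0.3582] ledge -0.04082248817355073 -0.12091040017927054
140 255 [ 0.4556 -0.0886  0.3469] ledge -0.04139936459968852 -0.12082661521694149
350 243 [ 0.5418 -0.1085  0.3317] ledge 0.04699781933566973 -0.12331888304928507
357 250 [ 0.5419 -0.1072  0.341 ] ledge 0.04691763511030407 -0.12205301756092718
365 240 [ 0.5481 -0.1076  0.3331] ledge 0.053019647446214624 -0.1212132587432769
375 255 [ 0.5471 -0.1075  0.3469] ledge 0.05207360308024632 -0.12131993609029632
min z [0.32373071 0.32856755 0.33084971 0.33490698] y range low part -0.14337559235984737 -0.12032263991498626 x -0.05228299363602566 0.060046687999766764
plate edge -0.00177879030427637 -0.09983305933873504
plate edge -0.0274713615536286 -0.09844362582142073
plate edge 0.04327652523378692 -0.10131476329088085
ledge end 0.0017000736059899623 -0.15298494357485495
```

>>> {"method": "drive_tool", "body": {"steps": [{"translation": [0,0,1],"angular": [0,0,0],"gripper": 1},{"translation": [0,0,1],"angular": [0,0,0],"gripper": 1},{"translation": [0,0,1],"angular": [0,0,0],"gripper": 1},{"translation": [0,0,1],"angular": [0,0,0],"gripper": 1},{"translation": [0,0,1],"angular": [0,0,0],"gripper": 1},{"translation": [0,0,0.8],"angular": [0,0,0],"gripper": 1},{"translation": [0,0,0.4],"angular": [0,0,0],"gripper": 1},{"translation": [0,0,0],"angular": [0,0,0],"gripper": 1}]}}

```text
t: 4.03
tool_pos: [0.4979, -0.1076, 0.0624]
tool_rot: [-2.433, -1.985, 0.002]
contact_force: [-0.4, 0.2, 0.1]
opening: 0.0857
grip_force: 0.0
```

>>> {"method": "drive_tool", "body": {"steps": [{"translation": [0,0,0.15],"angular": [0,0,0],"gripper": 1},{"translation": [0,0,0.1],"angular": [0,0,0],"gripper": 1},{"translation": [0,0,0.05],"angular": [0,0,0],"gripper": 1},{"translation": [0,0,0],"angular": [0,0,0],"gripper": 1}]}}

```text
t: 4.53
tool_pos: [0.4986, -0.1079, 0.0514]
tool_rot: [2.434, 1.986, 0.0]
contact_force: [0.7, 0.0, 0.6]
opening: 0.0851
grip_force: 0.0
```

```bash
python3 - <<'E'
from h import *
state(); a=shot('wrist','w2')
v,u=np.mgrid[0:384,0:512]; d=a['depth'];P=np.stack([(u-a['cx'])/a['fx']*d,(v-a['cy'])/a['fy']*d,d],-1);W=(P-a['t'])@a['R']
X,Y,L=rel(measure(load('top1'))); qx=(W[...,:2]-L)@X;qy=(W[...,:2]-L)@Y
m=(d>0)&(abs(qx)<.08)&(qy>-.15)&(qy<-.105); print(np.percentile(W[m][:,2],[1,10,50]))
E
```

```text
t 4.53 TCP [ 0.4986 -0.1079  0.0514] ledge x,y 0.0046 -0.1313 yaw err -0.2 tool x [ 0.2   0.98 -0.  ] z [ 0. -0. -1.] F [0.67 0.02 0.62] open 0.08505815467573498
[0.05910515 0.05989231 0.11733469]
```

View pics/w2.png

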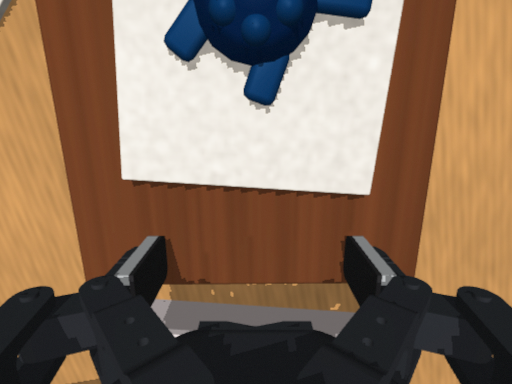

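The fingers are just above the ledge, not touching it, and square behind the board, whose rear edge is near row 187. I'll push gently.

>>> {"method": "drive_tool", "body": {"steps": [{"translation": [0.12,0,0],"angular": [0,0,0],"gripper": 1},{"translation": [0.12,0,0],"angular": [0,0,0],"gripper": 1},{"translation": [0.12,0,0],"angular": [0,0,0],"gripper": 1},{"translation": [0.1,0,0],"angular": [0,0,0],"gripper": 1},{"translation": [0.1,0,0],"angular": [0,0,0],"gripper": 1},{"translation": [0.1,0,0],"angular": [0,0,0],"gripper": 1},{"translation": [0.1,0,0],"angular": [0,0,0],"gripper": 1},{"translation": [0.1,0,0],"angular": [0,0,0],"gripper": 1}]}}

```text
t: 5.58
tool_pos: [0.5055, -0.074, 0.0513]
tool_rot: [2.434, 1.986, -0.0]
contact_force: [-0.7, -1.3, -1.0]
opening: 0.0852
grip_force: 0.6
```

>>> {"method": "drive_tool", "body": {"steps": [{"translation": [0.1,0,0],"angular": [0,0,0],"gripper": 1},{"translation": [0.1,0,0],"angular": [0,0,0],"gripper": 1},{"translation": [0.1,0,0],"angular": [0,0,0],"gripper": 1},{"translation": [0.1,0,0],"angular": [0,0,0],"gripper": 1},{"translation": [0.1,0,0],"angular": [0,0,0],"gripper": 1},{"translation": [0.1,0,0],"angular": [0,0,0],"gripper": 1},{"translation": [0.1,0,0],"angular": [0,0,0],"gripper": 1},{"translation": [0.1,0,0],"angular": [0,0,0],"gripper": 1}]}}

```text
t: 6.58
tool_pos: [0.5119, -0.0426, 0.0513]
tool_rot: [2.434, 1.987, 0.0]
contact_force: [0.8, -1.8, 1.1]
opening: 0.0854
grip_force: 0.7
```

```bash
python3 - <<'E'
from h import *
state(); shot('wrist','w3')
E
```

```text
t 6.58 TCP [ 0.5119 -0.0426  0.0513] ledge x,y 0.0048 -0.0646 yaw err -0.2 tool x [0.2  0.98 0.  ] z [ 0.  0. -1.] F [ 0.82 -1.78  1.11] open 0.08541748518785304
```

View pics/w3.png

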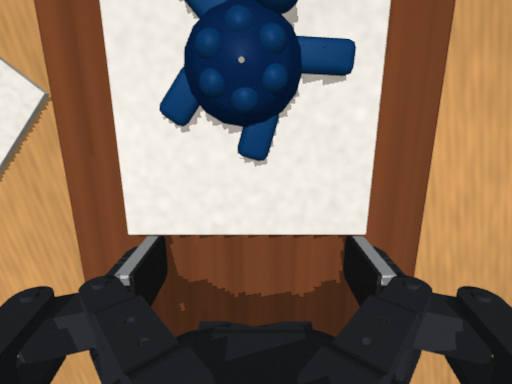

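The board's rear edge (row 235) is now flush against both fingers and square, and the turtle is riding along undisturbed. I'll continue.

>>> {"method": "drive_tool", "body": {"steps": [{"translation": [0.1,0,0],"angular": [0,0,0],"gripper": 1},{"translation": [0.1,0,0],"angular": [0,0,0],"gripper": 1},{"translation": [0.1,0,0],"angular": [0,0,0],"gripper": 1},{"translation": [0.1,0,0],"angular": [0,0,0],"gripper": 1},{"translation": [0.1,0,0],"angular": [0,0,0],"gripper": 1},{"translation": [0.1,0,0],"angular": [0,0,0],"gripper": 1},{"translation": [0.1,0,0],"angular": [0,0,0],"gripper": 1},{"translation": [0.1,0,0],"angular": [0,0,0],"gripper": 1}]}}

```text
t: 7.62
tool_pos: [0.5183, -0.0112, 0.0513]
tool_rot: [2.434, 1.987, -0.0]
contact_force: [0.3, -0.9, -0.3]
opening: 0.0856
grip_force: 0.7
```

>>> {"method": "drive_tool", "body": {"steps": [{"translation": [0.1,0,0],"angular": [0,0,0],"gripper": 1},{"translation": [0.1,0,0],"angular": [0,0,0],"gripper": 1},{"translation": [0.1,0,0],"angular": [0,0,0],"gripper": 1},{"translation": [0.1,0,0],"angular": [0,0,0],"gripper": 1},{"translation": [0.1,0,0],"angular": [0,0,0],"gripper": 1},{"translation": [0.1,0,0],"angular": [0,0,0],"gripper": 1},{"translation": [0.1,0,0],"angular": [0,0,0],"gripper": 1},{"translation": [0.1,0,0],"angular": [0,0,0],"gripper": 1}]}}

```text
t: 8.62
tool_pos: [0.5247, 0.0201, 0.0513]
tool_rot: [-2.434, -1.987, 0.0]
contact_force: [-0.5, -0.9, 0.9]
opening: 0.0855
grip_force: 0.7
```

>>> {"method": "drive_tool", "body": {"steps": [{"translation": [0.1,0,0],"angular": [0,0,0],"gripper": 1},{"translation": [0.1,0,0],"angular": [0,0,0],"gripper": 1},{"translation": [0.1,0,0],"angular": [0,0,0],"gripper": 1},{"translation": [0.1,0,0],"angular": [0,0,0],"gripper": 1},{"translation": [0.1,0,0],"angular": [0,0,0],"gripper": 1},{"translation": [0.1,0,0],"angular": [0,0,0],"gripper": 1},{"translation": [0.05,0,0],"angular": [0,0,0],"gripper": 1},{"translation": [0,0,0],"angular": [0,0,0],"gripper": 1}]}}

```text
t: 9.62
tool_pos: [0.5299, 0.0457, 0.0513]
tool_rot: [-2.433, -1.986, -0.001]
contact_force: [0.9, 0.2, 0.1]
opening: 0.0856
grip_force: 0.0
```

```bash
python3 - <<'E'
from h import *
state(); a=shot('wrist','w4'); b=shot('top','top4')
cv2.imwrite('pics/v4.png',np.vstack([a['color'][:300,:,::-1],b['color'][130:290,0:512,::-1]]))
E
```

```text
t 9.62 TCP [0.5299 0.0457 0.0513] ledge x,y 0.0051 0.0255 yaw err -0.2 tool x [0.2   0.98  0.001] z [ 0.     0.001 -1.   ] F [0.88 0.19 0.13] open 0.08557254516223081
```

View pics/v4.png

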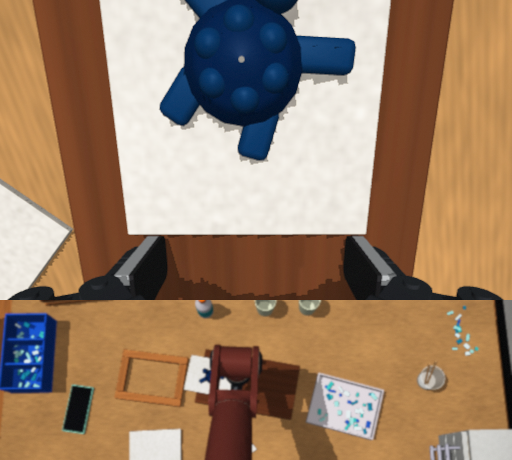

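The board is still square at the fingers (edge at row 235), and the estimated overhang is about 37 mm. I'll nudge it 3 mm more, back off, rise, move away and check.

>>> {"method": "drive_tool", "body": {"steps": [{"translation": [0.07,0,0],"angular": [0,0,0],"gripper": 1},{"translation": [0,0,0],"angular": [0,0,0],"gripper": 1},{"translation": [-0.3,0,0],"angular": [0,0,0],"gripper": 1},{"translation": [-0.7,0,0],"angular": [0,0,0],"gripper": 1},{"translation": [0,0,-0.5],"angular": [0,0,0],"gripper": 1},{"translation": [0,0,-1],"angular": [0,0,0],"gripper": 1},{"translation": [0,0,-1],"angular": [0,0,0],"gripper": 1},{"translation": [0,0,-1],"angular": [0,0,0],"gripper": 1}]}}

```text
t: 10.72
tool_pos: [0.5221, 0.0083, 0.1925]
tool_rot: [-2.434, -1.986, -0.0]
contact_force: [0.7, 0.3, -0.4]
opening: 0.0857
grip_force: 0.0
```

>>> {"method": "drive_tool", "body": {"steps": [{"translation": [0,0,-1],"angular": [0,0,0],"gripper": 1},{"translation": [-1,0,-1],"angular": [0,0,0],"gripper": 1},{"translation": [-1,0,0],"angular": [0,0,0],"gripper": 1},{"translation": [-1,0,0],"angular": [0,0,0],"gripper": 1},{"translation": [-1,0,0],"angular": [0,0,0],"gripper": 1},{"translation": [-1,0,0],"angular": [0,0,0],"gripper": 1},{"translation": [-1,0,0],"angular": [0,0,0],"gripper": 1},{"translation": [0,0,0],"angular": [0,0,0],"gripper": 1}]}}

```text
t: 11.72
tool_pos: [0.4733, -0.2286, 0.2711]
tool_rot: [-2.438, -1.981, 0.0]
contact_force: [-0.2, 0.4, -0.1]
opening: 0.0851
grip_force: 0.0
```

```bash
sed -i 's/u>185/u>165/' h.py; python3 - <<'E'
from h import *
state(); b=shot('top','top5'); o=measure(b); r=rel(measure(load('top1'))); X,Y,L=r
for k in('plate','turtle'): d=o[k][0]-L; print(k,d@X,d@Y,o[k][1:])
cv2.imwrite('pics/v5.png',cv2.resize(b['color'][120:300,50:290,::-1],(800,600)))
E
```

```text
t 11.72 TCP [ 0.4733 -0.2286  0.2711] ledge x,y 0.0036 -0.2546 yaw err -0.45 tool x [ 0.204  0.979 -0.   ] z [-0.  0. -1.] F [-0.21  0.36 -0.12] open 0.08506460255730973
plate 0.00257224331181074 0.11485833703982734 (np.float32(-11.113024), (152.00767517089844, 114.75480651855469), np.float64(0.06749689698964534), np.int64(1756))
turtle -0.004310459741971098 0.11486558103710193 (np.float32(37.1647), (63.70209503173828, 65.24600219726562), np.float64(0.08064305652087364), np.int64(214))
```

View pics/v5.png

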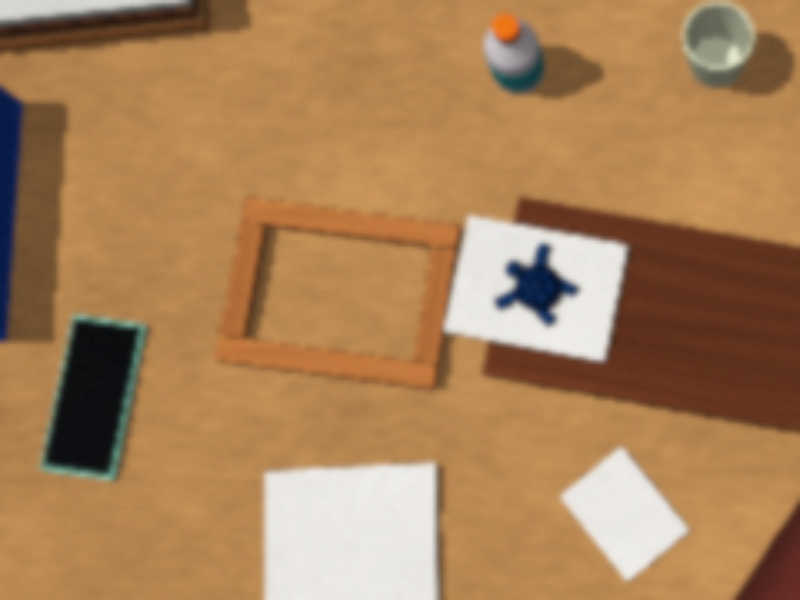

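The board (centre at about (535,287)) sticks out about 40 mm past the frame end. It is square to within 0.3° and 3 mm off the centre line, the turtle is centred on it, and the hand is clear.

```bash
python3 -c "
from station import ctrl
print(ctrl.finish_job())"
```

```text
the job is handed in; nothing more can be done
None
```

I pushed the board along the ledge until about 40 mm of it sticks out past the end by the picture frame, square with the ledge and with the turtle still on its middle; the hand is clear and the job is handed in, though no verdict came back.

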